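# Gauge the rim of a stoneware bottle with a fork gauge

## Robot

A 7-joint arm with a two-finger parallel gripper is mounted at the origin on the work surface; the furniture and walls round the work are solid. World frame = base frame: x ahead of the robot, y to its left, z up, the work surface at z = 0. Lengths are in m, angles in rad, forces in N, time in s.
With the tool pointing down it reaches from about 0.425 to 0.925 m from the base axis. Payload 6.8 kg.
Tool frame: the origin (TCP) lies at the very end of the fingers, on their centre line; the grasp point (between the pads) lies 19 mm behind it; z points along the fingers, y is the line along which they close (so a half turn about z gives the same grasp; the last joint's range is limited). The gripper opens to 85 mm and grips with 20 to 120 N. Pads are 22 mm wide; open, the fingers measure 114 mm over their backs; the gripper's body (76 mm by 85 mm) begins 54 mm behind the grasp point. The pads swing forward as they close: fully open they stand 13 mm farther back than shut.
Start: joints at [-1.257, 0.477, 0.022, 1.555, -0.011, 1.109, -0.083], TCP at [0.276, 0.616, 0.231] pointing down, gripper open.
Joint ranges: [-2.96, 2.96], [-0.34, 2.1], [-1.41, 1.46], [0.24, 2.44], [-1.37, 4.51], [0.17, 1.92], [-2.96, 2.96]. Speed limits (rad/s): [2.39, 2.39, 3.14, 3.14, 3.14, 3.14, 3.14].

## Interface

Orientations are given as a unit quaternion [w, x, y, z].
In Python, from station import bot gives the robot as it stands. The module is installed in compiled form; this text tells all that it offers.
- The arm moves only by the shell command python3 -m jog 'ROWS' [OPENING] [FORCE]. ROWS is JSON, a list of rows, each a list of 4 numbers: the shift along the tool's x, y, z in cm, then the turn about the tool's z in rad. In form: [[x, y, z, spin], ...]. A call has 1 to 20 rows; each row is the pose to reach, as a shift and turn from the pose commanded when the call began, along the tool's axes at that moment; what a row does not reach only later rows make up. A row lasts 1/12 s, in which the tool goes at most 41.7 mm and 7.16 degrees, less where a joint would pass 70% of its speed; a pose out of reach is approached as far as the arm can. A call with a gripper value outside its range is refused whole. OPENING is the closure, from -1 (fully open) to 1 (shut), set as the call begins (- or left out, the last holds). The fingers move at their own pace and stop on an object; FORCE is the grip in N (left out, the last holds). Time passes only in rows, so rows that repeat a pose let the fingers close. It gives the time, the measured TCP pose, the force, the opening and the grip force at its end, in the units of the state.
- bot.get_obs(): the state, without advancing time (a new reading comes with each control period).
- bot.read_camera(name): name is "scene" or "top" or "wrist"; returns a dict with "pixels" (400x640x3 uint8, red, green, blue), "depth" (400x640 float32, m along the optical axis (not along the pixel's ray), 0 where there is no reading), "fovy" (degrees; the focal length in pixels is half the picture's height over the tangent of half this angle, whatever the lens; pixels are square), "cx", "cy" (the principal point, pixels), "pose" (4x4, takes a point from camera to world coordinates). Camera axes: x right, y down, z forward; pixel columns grow to the right and rows downward; lengths in m; the calibration is good to about 2 mm. A picture is of the moment at which its call begins.
- bot.hand_in(): hands the job in; it is judged then, once.
The state is a dict: "t": time; "q": joint angles; "joint_vel": joint speeds; "joint_torque": joint torques, N m; "eef_pos": TCP position; "tool_rot": TCP orientation; "contact_force": force on the tool from outside, world axes, zero at the start; "torque": the same for the moment, N m; "gripper_width": opening from 0.0 (shut) to 1.0 (fully open); "grasp_force": force on a finger pad.
Only numpy, scipy, OpenCV 4.12 (cv2) and the standard library are available. Lean on these libraries where they do the work, as an engineer would, in place of code of your own. Each camera call takes 0.05 s, during which the arm holds its last target. There are 200 camera calls.

## Task

Check the rim of the bottle that stands on the round wooden bat: draw the fork gauge with the wider gap straight out of its sloping socket in the rack, turn it level, and bring its fork round the bottle's rim so that the rim sits well inside the gap with the prongs at the height of the rim. Finish holding the gauge there, level, still and hardly touching the bottle, with nothing but the gripper carrying it; do not let go. The bottle must stay standing where it is, the narrower gauge stays in its socket, and the mug, the tile and the loop tool are not disturbed.

Things in the scene. Friction and masses are not known exactly. Their poses are not given: they have to be found in the camera images.
- go_gauge: The wider fork gauge: wooden handle, flat steel fork, 0.12 kg. Origin: middle of the bare handle, the place to grip. +x along it from handle to fork, +y across, +z normal to the flat fork. Handle x -67 to +30 mm, 22 mm wide (y), 16 mm thick (z). It stands in either socket of the rack, fork end up, +x leaning 45 deg from vertical, +y level; it comes out along its own +x.
- go_gauge_gap (a point): Middle of the wide gauge's gap, on its axis, 85 mm along +x from its origin (same axes); the rim's axis belongs here at the end. The gap is 50 mm wide, 72 mm over the prongs, plate 6 mm thick; the bottom of the gap is at x = 60 mm, the prong tips at x = 115 mm. A fixed dial scale stands behind the work: its pan reaches to x = 0.68 m from the base, 280 mm up; keep the fork clear of it.
- nogo_gauge: The narrower fork gauge: same handle, length, origin and axes, but gap 34 mm (56 mm over the prongs). It stands in the rack's other socket, 110 mm to the side, and stays there.
- rack: Fixed wooden rack: base 126 x 224 mm, end cheeks 83 mm high, between them a block tilted 45 deg, its top edge 86 mm up. Origin on the table; +x: the way the gauges lean (away from the robot, turned up to 14 deg), +z up. Socket mouths at x 35, y +55 and -55, z 65 mm, 25 mm from a gauge's origin along its handle; sockets are 42 mm deep, 1 mm wider than the handle each side.
- bottle: Ribbed cone-shaped stoneware bottle, 106 mm across at the foot, 204 mm tall, 0.42 kg, standing loose on the round bat; the only bottle on a bat. Origin: centre of its underside; +z up along its axis.
- bottle_rim (a point): On the bottle's axis, 197 mm above its underside, 7 mm below the top of the rim. The rim is 38 mm across at the top; treat the bottle below as a solid cone: 41 mm across at this point, 46 mm across 20 mm below the top, 97 mm across 138 mm below the top.
- bat: Fixed round plywood bat under the bottle, 136 mm across, 12 mm thick. Origin: centre of its underside, on the worktable.
- mug: Dark brown mug, about 122 x 102 x 91 mm, a bystander just in front of the robot. Origin: centre of its underside.
- tile: Small flat glazed tile, 58 x 45 x 6 mm, lying at the right-hand end of the table, a bystander. Origin: centre of its underside.
- loop_tool: Loop tool with a wooden handle, about 184 mm long and 13 mm thick, lying on the table, a bystander. Origin: centre of its underside.

How it is judged:
By the outcome, as a careful person would: the job done as asked, in the order asked, and still so for the second after the job is handed in, while the arm keeps its last pose, push and grip.
It also fails if it takes over 40 s, if anything falls off the work surface, if the arm or the gripper's body presses on something with over 40 N, if the wrist force passes 120 N, or if a joint passes its speed limit or range.

## Working session

There is one attempt and no reset: what is moved stays moved. The work goes in short steps, Python scripts to look and compute and a shell command to move; the robot and the scene stay as the last step left them, time stands still between calls to the robot, and variables do not carry over. Pictures are saved under pics/ and viewed, at most 10 in all, crops included, and the job is handed in when it is done.

```bash
mkdir -p pics; ls
cat > h.py <<'E'
import numpy as np, cv2
from station import bot
def cam(n):
    c=bot.read_camera(n); h=c['pixels'].shape[0]; f=h/2/np.tan(np.radians(c['fovy'])/2)
    v,u=np.mgrid[:400,:640]; d=c['depth']
    P=np.stack([(u-c['cx'])/f*d,(v-c['cy'])/f*d,d],-1)@c['pose'][:3,:3].T+c['pose'][:3,3]
    P[d==0]=np.nan
    return c,P
E
python3 - <<'E'
from h import *
for n in ['scene','top']:
    c,P=cam(n); cv2.imwrite(f'pics/{n}0.png',c['pixels'][...,::-1]); np.save(n+'0.npy',P); print(n,c['fovy'],c['pose'].round(3))
print(bot.get_obs())
E
```

```text
pics
scene 50.892465940040296 [[ 0.736 -0.531  0.419 -0.019]
 [-0.676 -0.568  0.469 -0.472]
 [-0.011 -0.629 -0.777  1.019]
 [ 0.     0.     0.     1.   ]]
top 57.49668800675945 [[-0.006 -0.994  0.105  0.375]
 [-1.     0.004 -0.019  0.065]
 [ 0.019 -0.105 -0.994  1.003]
 [ 0.     0.     0.     1.   ]]
{'t': 0.1, 'q': array([-1.25710148,  0.47773883,  0.02237447,  1.55635723, -0.01153763,
        1.10928823, -0.08308383]), 'joint_vel': array([-0.00232092, -0.00164065, -0.00053613, -0.00290373,  0.00119175,
        0.00048151, -0.00104984]), 'joint_torque': array([ 5.84346300e-03, -5.97763002e+01,  1.61450800e+00, -2.81957245e+01,
        1.28842590e-02,  4.98247478e-03, -1.40730981e-05]), 'eef_pos': array([0.27614334, 0.61534364, 0.23040723]), 'tool_rot': array([-1.23596774e-04,  2.09341800e-01,  9.77842175e-01, -8.22458945e-04]), 'contact_force': array([-0.22039921,  0.71489823,  0.40027182]), 'torque': array([ 0.07540071, -0.00516122,  0.03720295]), 'grasp_force': 0.0, 'gripper_width': 0.9973493551686803}
```

View pics/scene0.png

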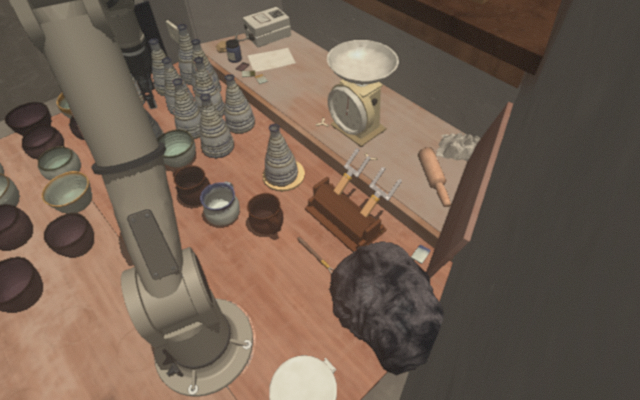

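View pics/top0.png

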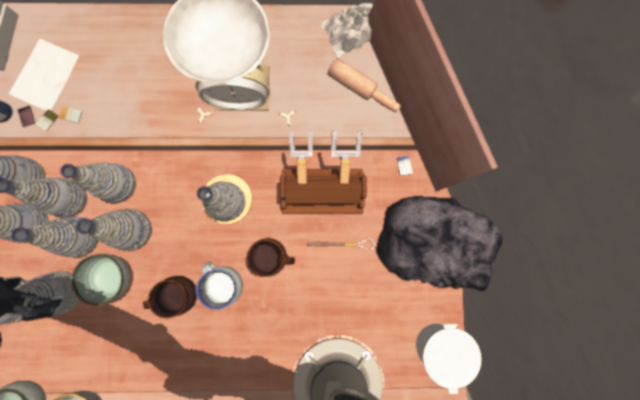

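The scene picture shows the bottle on the bat at about (281,160) and the rack's two gauges with forks at (352,165) and (383,185). In the top picture the rim is at (203,193), and the forks are at (301,145) and (347,145). The right one (-y) looks wider.

Run:
```python
from h import *
T=np.load('top0.npy');S=np.load('scene0.npy')
np.set_printoptions(precision=3,suppress=True)
for n,uv in dict(table=(260,215),counter=(320,125),counteredge=(200,143),forkLbase=(301,155),handL=(302,172),handR=(345,172),tipL=(293,136),tipR=(334,136),tipR2=(359,136),rim=(203,188),bat=(247,190),rackL=(283,195),rackR=(363,195)).items():
    print(n,T[uv[1],uv[0]])
# bottle axis by circle fits per height, both cams
for z0 in (.06,.09,.12,.15,.18,.2):
    for n,A in (('T',T),('S',S)):
        m=(abs(A[...,2]-z0)<.01)&(A[...,0]>.42)&(A[...,0]<.68)&(A[...,1]>.14)&(A[...,1]<.36)
        p=A[m]
        if len(p)<8: continue
        a=np.c_[2*p[:,:2],np.ones(len(p))]; s=np.linalg.lstsq(a,(p[:,:2]**2).sum(1),rcond=None)[0]
        print(z0,n,len(p),s[:2],np.sqrt(s[2]+s[0]**2+s[1]**2))
m=(T[...,2]>.095)&(T[...,2]<.22)&(T[...,0]>.45)&(T[...,0]<.75)&(T[...,1]>-.15)&(T[...,1]<.13)
print(m.sum())
for (r0,r1,c0,c1) in ((130,184,285,318),(130,184,326,366)):
    s=T[r0:r1,c0:c1].reshape(-1,3); s=s[s[:,2]>.1]; print(len(s),s.min(0),s.max(0),s.mean(0))
c=cv2.imread('pics/top0.png')[120:220,180:380]
d=cv2.imread('pics/scene0.png')[120:270,240:440]
cv2.imwrite('pics/crop.png',np.vstack([cv2.resize(c,(600,300),interpolation=2),cv2.resize(d,(600,450),interpolation=2)])[:,:][:750])
cv2.imwrite('pics/crop.png',np.vstack([cv2.resize(c,(500,250),interpolation=2),cv2.resize(d,(500,350),interpolation=2)]))
```

```text
table [0.445 0.208 0.001]
counter [0.683 0.043 0.05 ]
counteredge [0.634 0.362 0.05 ]
forkLbase [0.586 0.092 0.115]
handL [0.547 0.09  0.092]
handR [ 0.547 -0.019  0.089]
tipL [0.624 0.11  0.149]
tipR [0.623 0.012 0.151]
tipR2 [ 0.624 -0.049  0.149]
rim [0.49  0.304 0.207]
bat [0.513 0.242 0.013]
rackL [0.49  0.138 0.082]
rackR [ 0.489 -0.065  0.083]
0.06 T 1131 [0.573 0.251] 0.10669356954970563
0.06 S 528 [0.564 0.257] 0.11131968810658098
0.09 T 312 [0.483 0.221] 0.07230177249754421
0.09 S 233 [0.458 0.213] 0.06931522314307217
0.12 T 189 [0.481 0.299] 0.035107264248468974
0.12 S 162 [0.479 0.297] 0.03329341895502419
0.15 T 164 [0.481 0.299] 0.027022371069052822
0.15 S 130 [0.479 0.298] 0.025918323819015085
0.18 T 147 [0.479 0.296] 0.01586705541955434
0.18 S 91 [0.477 0.297] 0.015907821659348495
0.2 T 65 [0.479 0.298] 0.012354326798122334
0.2 S 75 [0.477 0.298] 0.012556102712151134
953
376 [0.558 0.067 0.1  ] [0.637 0.121 0.161] [0.597 0.094 0.128]
433 [ 0.558 -0.053  0.1  ] [0.636 0.019 0.163] [ 0.597 -0.017  0.128]
```

View pics/crop.png

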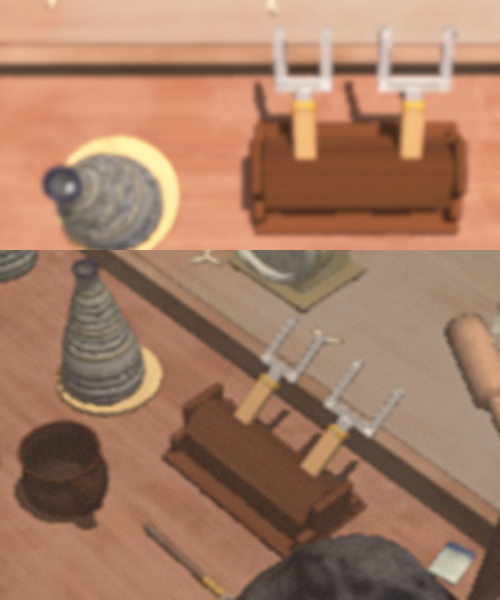

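Right gauge (−y) is 72 mm over its prongs, so it is the wide one, with its origin near (0.554, −0.0175, 0.083). The bottle axis is near (0.479, 0.298). The jog keeps the tool vertical, so I'll grip across the handle, draw it out at 45°, and pivot it level in the grip against the rack's top edge. First move is to hover over it.

```bash
python3 -m jog '[[0,0,-4,0],[0,0,-7,0],[-51.4,-46.3,-7,-0.42],[-51.4,-46.3,-7,-0.42],[-51.4,-46.3,-7,-0.42],[-51.4,-46.3,-7,-0.42],[-51.4,-46.3,-7,-0.42],[-51.4,-46.3,-7,-0.42],[-51.4,-46.3,-7,-0.42],[-51.4,-46.3,-7,-0.42],[-51.4,-46.3,-7,-0.42],[-51.4,-46.3,-7,-0.42],[-51.4,-46.3,-7,-0.42],[-51.4,-46.3,-7,-0.42],[-51.4,-46.3,-7,-0.42],[-51.4,-46.3,-7,-0.42],[-51.4,-46.3,-7,-0.42],[-51.4,-46.3,-7,-0.42],[-51.4,-46.3,-7,-0.42],[-51.4,-46.3,-7,-0.42]]' -1 40
python3 - <<'E'
from h import *
c,P=cam('wrist'); cv2.imwrite('pics/w1.png',c['pixels'][...,::-1]); np.save('w1.npy',P); o=bot.get_obs(); print(o['eef_pos'],o['tool_rot'],o['q'])
E
```

```text
t: 1.77
eef_pos: [0.5567, -0.0241, 0.3012]
tool_rot: [0.0, 0.006, 1.0, -0.002]
contact_force: [-0.2, -1.0, -0.2]
gripper_width: 0.999
grasp_force: 0.0
[ 0.55596514 -0.02063073  0.30088662] [-2.85946715e-04  4.03168966e-03  9.99991594e-01 -6.90166067e-04] [-0.37272662  0.22305048  0.35562007  1.7763293  -0.08270414  1.15762558
  1.57083415]
```

View pics/w1.png

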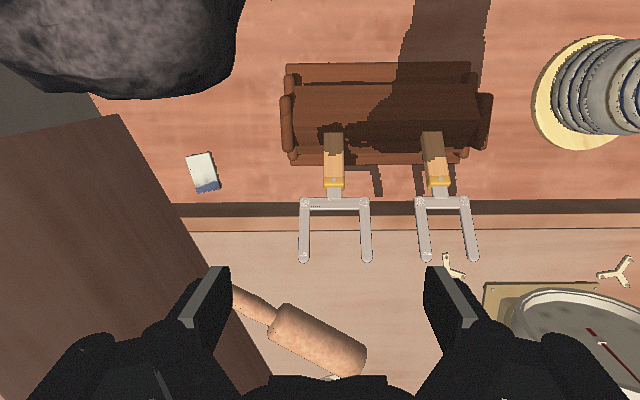

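The wrist picture shows the wide gauge on the left (handle (333,160), prongs (304,230) and (366,230)) and the narrow one on the right, handle (435,160). Next I'll measure the wide one precisely.

Run:
```python
from h import *
np.set_printoptions(precision=4,suppress=True)
P=np.load('w1.npy')
def box(c0,c1,r0,r1,lo):
    s=P[r0:r1,c0:c1].reshape(-1,3); return s[s[:,2]>lo]
f=box(295,378,198,265,.1)
print('fork',len(f),f.min(0),f.max(0))
for a,b in ((298,312),(358,375)):
    s=box(a,b,215,255,.11); print(len(s),s.mean(0),'x-z',(s[:,0]-s[:,2]).mean(), np.linalg.svd(s-s.mean(0))[2][0])
for r in (140,150,160,170):
    s=P[r,320:348]; s=s[s[:,2]>.068+0*(s[:,2])]; print(r,len(s),s.mean(0),s[:,1].min(),s[:,1].max())
for r in (85,95,105,115,125): print(r,P[r,310],P[r,380])
```

```text
fork 2048 [ 0.581  -0.054   0.1131] [0.6338 0.0181 0.1596]
457 [ 0.6107 -0.0482  0.1407] x-z 0.47006233894740945 [0.7464 0.0057 0.6655]
459 [0.6108 0.0123 0.1407] x-z 0.47012147919366626 [0.7406 0.006  0.6719]
140 20 [ 0.5283 -0.0177  0.0731] -0.028098026722085567 -0.007121901463664976
150 20 [ 0.5378 -0.0178  0.0816] -0.028092789155991213 -0.007532925844080565
160 20 [ 0.547  -0.018   0.0898] -0.028137388330442062 -0.007844463021849457
170 20 [ 0.556  -0.0181  0.0978] -0.028149190109819623 -0.008146905999821053
85 [ 0.4708 -0.0453  0.0087] [0.4718 0.0342 0.0504]
95 [ 0.4814 -0.0429  0.0596] [0.4821 0.0331 0.061 ]
105 [ 0.4914 -0.0427  0.0683] [0.4921 0.0323 0.0691]
115 [ 0.5011 -0.0424  0.078 ] [0.5017 0.031  0.0805]
125 [ 0.5112 -0.0425  0.0808] [0.512  0.0315 0.08  ]
```

```bash
python3 -m jog '[[0,0,4,0],[0,0,8,0],[0,0,12,0],[0,0,16,0],[0,0,18,0],[0,0,18,0],[0,0,18,0]]'
```

```text
t: 2.4
eef_pos: [0.5549, -0.0158, 0.1207]
tool_rot: [-0.001, 0.0, 1.0, 0.0]
contact_force: [1.4, 0.4, 0.6]
gripper_width: 1.002
grasp_force: 0.0
```

```bash
python3 -m jog '[[0,-0.2,2.5,0],[0,-0.2,4.5,0],[0,-0.2,5.2,0],[0,-0.2,5.2,0],[0,-0.2,5.2,0],[0,-0.2,5.2,0]]' && python3 -m jog '[[0,0,0,0],[0,0,0,0],[0,0,0,0],[0,0,0,0],[0,0,0,0],[0,0,0,0],[0,0,0,0],[0,0,0,0],[0,0,0,0],[0,0,0,0]]' 1 40
```

```text
t: 2.9
eef_pos: [0.5571, -0.0188, 0.0712]
tool_rot: [0.002, 0.001, 1.0, 0.0]
contact_force: [0.1, -1.0, 0.6]
gripper_width: 1.003
grasp_force: 0.0
t: 3.73
eef_pos: [0.5558, -0.0189, 0.0695]
tool_rot: [0.0, 0.001, 1.0, 0.0]
contact_force: [-1.0, -0.3, 5.3]
gripper_width: 0.249
grasp_force: 42.8
```

```bash
python3 -m jog '[[-0.5,0,-0.5,0],[-1,0,-1,0],[-1.5,0,-1.5,0],[-2,0,-2,0],[-2.5,0,-2.5,0],[-3,0,-3,0],[-3.5,0,-3.5,0],[-4,0,-4,0],[-4,0,-4,0],[-4,0,-4,0]]' 1 60
python3 - <<'E'
from h import *
for n in ('wrist','scene'):
    c,P=cam(n); cv2.imwrite(f'pics/{n}2.png',c['pixels'][...,::-1]); np.save(n+'2.npy',P)
E
python3 -c "
import cv2,numpy as np
a=cv2.imread('pics/wrist2.png');b=cv2.imread('pics/scene2.png')[110:270,260:460]
cv2.imwrite('pics/v2.png',np.hstack([cv2.resize(a,(400,250)),cv2.resize(b,(400,320),interpolation=2)[:250]]))"
```

```text
t: 4.57
eef_pos: [0.5961, -0.0191, 0.1096]
tool_rot: [0.0, 0.001, 1.0, 0.0]
contact_force: [0.2, -0.4, -1.1]
gripper_width: 0.251
grasp_force: 59.2
```

View pics/v2.png

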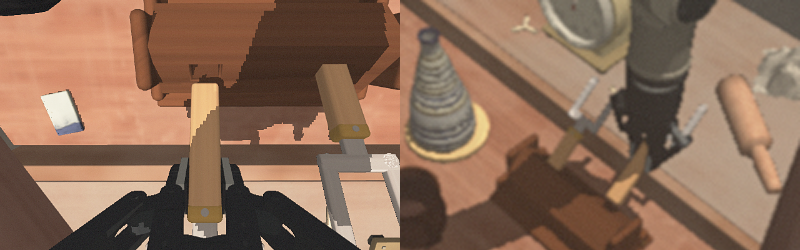

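Gauge is out of its socket (56 mm drawn against a 42 mm depth). The wrist view shows the handle at about (205,150) on the left half, and the narrow one is still in place. Now I'll go over the top edge and press to pivot.

```bash
python3 -m jog '[[0,0,-1.5,0],[0,0,-2.5,0],[1.5,0,-2.5,0],[3,0,-2.5,0],[4.4,0,-2.5,0],[4.4,0,-2.5,0],[4.4,0,-2,0],[4.4,0,-1.5,0],[4.4,0,-1,0],[4.4,0,-0.5,0],[4.4,0,0,0],[4.4,0,0.5,0],[4.4,0,1,0],[4.4,0,1.5,0],[4.4,0,2,0],[4.4,0,2,0]]' 1 30
cat >> h.py <<'E'
def tilt(rows=(120,330)):
    o=bot.get_obs(); c,P=cam('wrist'); g=o['eef_pos']; q=P.reshape(-1,3)
    m=(abs(q[:,1]-g[1])<.007)&(q[:,0]<g[0]-.016)&(q[:,0]>g[0]-.09)&(q[:,2]>g[2]-.05)&(q[:,2]<g[2]+.06); q=q[m]
    from numpy import polyfit
    for _ in range(4):
        k=np.polyfit(q[:,0],q[:,2],1); r=q[:,2]-np.polyval(k,q[:,0]); q=q[abs(r)<max(.002,1.5*r.std())]
    print('tcp',g.round(4),'tilt',np.degrees(np.arctan(k[0])).round(2),'rms',r.std().round(4),len(q),'x',q[:,0].min().round(4),q[:,0].max().round(4),'top z at grasp',np.polyval(k,g[0]).round(4),'F',o['contact_force'].round(1))
    return c,P
E
python3 - <<'E'
from h import *
c,P=tilt(); cv2.imwrite('pics/w3.png',c['pixels'][...,::-1])
E
```

```text
t: 6.0
eef_pos: [0.5553, -0.019, 0.0902]
tool_rot: [0.003, 0.001, 1.0, 0.0]
contact_force: [1.8, 0.7, 8.6]
gripper_width: 0.247
grasp_force: 58.6
tcp [ 0.5553 -0.019   0.0902] tilt 19.31 rms 0.0006 5495 x 0.4793 0.5393 top z at grasp 0.1181 F [1.8 0.7 8.6]
```

View pics/w3.png

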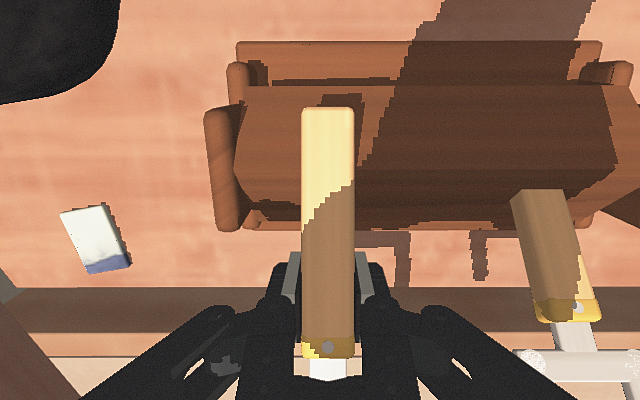

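The pivot works: the picture shows the handle at (328,230) lying across the rack edge, now at about 19°. I'll keep pressing.

```bash
python3 -m jog '[[0,0,0.4,0],[0,0,0.8,0],[0,0,1.2,0],[0,0,1.2,0],[0,0,1.2,0]]'
python3 -c "
from h import *
tilt()"
```

```text
t: 6.47
eef_pos: [0.557, -0.019, 0.0792]
tool_rot: [0.005, 0.001, 1.0, 0.0]
contact_force: [6.2, -0.5, 9.2]
gripper_width: 0.245
grasp_force: 59.3
tcp [ 0.557  -0.019   0.0792] tilt 8.19 rms 0.0006 6251 x 0.4789 0.541 top z at grasp 0.1075 F [ 6.2 -0.5  9.2]
```

Run:
```python
from h import *
for P,n in ((np.load('w1.npy'),'w1'),(np.load('top0.npy'),'top'),(np.load('wrist2.npy'),'w2'),(cam('wrist')[1],'now')):
    q=P.reshape(-1,3); q=q[(q[:,0]>.35)&(q[:,0]<.62)&(abs(q[:,1])<.25)]
    for lo,hi in ((-.015,.015),):
        s=q[(q[:,2]>lo)&(q[:,2]<hi)]
        for _ in range(4):
            A=np.c_[s[:,0]-.5,s[:,1],np.ones(len(s))]; k=np.linalg.lstsq(A,s[:,2],rcond=None)[0]; r=s[:,2]-A@k; s=s[abs(r)<.003]
        print(n,len(s),k.round(4),s.min(0).round(2),s.max(0).round(2))
P=np.load('w1.npy'); s=P[130:175,326:340].reshape(-1,3)
for _ in range(3):
    k=np.polyfit(s[:,0],s[:,2],1);r=s[:,2]-np.polyval(k,s[:,0]);s=s[abs(r)<.002]
print(np.degrees(np.arctan(k[0])))
```

```text
w1 44212 [-0.0008 -0.0001 -0.001 ] [ 0.38 -0.25 -0.  ] [0.62 0.25 0.  ]
top 7644 [0.0001 0.0003 0.0014] [ 0.35 -0.25 -0.  ] [0.62 0.25 0.  ]
w2 59604 [-0.0016 -0.0001 -0.0009] [ 0.46 -0.25 -0.  ] [0.62 0.23 0.  ]
now 60441 [-0.0028  0.0009 -0.0008] [ 0.43 -0.25 -0.  ] [0.62 0.22 0.  ]
 ** On entry to DLASCL parameter number  4 had an illegal value
 ** On entry to DLASCL parameter number  4 had an illegal value
 ** On entry to DLASCL parameter number  4 had an illegal value
 ** On entry to DLASCL parameter number  4 had an illegal value
 ** On entry to DLASCL parameter number  5 had an illegal value
 ** On entry to DLASCL parameter number  4 had an illegal valueTraceback (most recent call last):
  File "<stdin>", line 11, in <module>
    c, resids, rank, s = lstsq(lhs, rhs, rcond)
                         ~~~~~^^^^^^^^^^^^^^^^^
    x, resids, rank, s = _umath_linalg.lstsq(a, b, rcond,
                         ~~~~~~~~~~~~~~~~~~~^^^^^^^^^^^^^
                                             signature=signature)
                                             ^^^^^^^^^^^^^^^^^^^^
    raise LinAlgError("SVD did not converge in Linear Least Squares")
numpy.linalg.LinAlgError: SVD did not converge in Linear Least Squares
```

```bash
python3 -m jog '[[0,0,0.4,0],[0,0,0.8,0],[0,0,0.8,0],[0,0,0.8,0]]'
python3 -c "
from h import *
tilt()"
python3 -m jog '[[0,0,-1,0],[0,0,-2,0],[0,0,-3,0],[0,0,-3,0],[0,0,-3,0]]'
python3 -c "
from h import *
tilt()"
```

```text
t: 6.9
eef_pos: [0.5576, -0.019, 0.0714]
tool_rot: [0.005, 0.001, 1.0, -0.0]
contact_force: [6.8, -0.2, 9.9]
gripper_width: 0.247
grasp_force: 60.5
tcp [ 0.5576 -0.019   0.0714] tilt 0.08 rms 0.0006 6609 x 0.4801 0.5416 top z at grasp 0.1002 F [ 6.8 -0.2  9.9]
t: 7.37
eef_pos: [0.5519, -0.0189, 0.0998]
tool_rot: [0.0, 0.001, 1.0, 0.0]
contact_force: [-0.5, 0.8, -0.3]
gripper_width: 0.248
grasp_force: 59.0
tcp [ 0.5519 -0.0189  0.0998] tilt 0.36 rms 0.0006 6556 x 0.4744 0.5359 top z at grasp 0.1285 F [-0.5  0.8 -0.3]
```

Level to 0.4°. Now I'll lift and carry it over to hover above the rim.

```bash
python3 -m jog '[[0,0,-3,0],[0,0,-6,0],[0,0,-9.5,0],[0,0,-13.5,0],[1,2,-13.5,0],[2.5,5,-13.5,0],[4,8.5,-13.5,0],[5.5,12,-13.5,0],[7,15.5,-13.5,0],[8.5,19,-13.5,0],[10,22,-13.5,0],[11.5,25,-13.5,0],[13,28,-13.5,0],[14,30,-13.5,0],[15,31.7,-13.5,0],[15,31.7,-13.5,0],[15,31.7,-13.5,0],[15,31.7,-13.5,0]]'
python3 - <<'E'
from h import *
tilt()
for n in ('top','scene'):
    c,P=cam(n); np.save(n+'4.npy',P); cv2.imwrite(f'pics/{n}4.png',c['pixels'][...,::-1])
a=cv2.imread('pics/top4.png')[140:265,140:300];b=cv2.imread('pics/scene4.png')[90:215,200:360]
cv2.imwrite('pics/v4.png',np.hstack([cv2.resize(a,(400,312),interpolation=2),cv2.resize(b,(400,312),interpolation=2)]))
E
```

```text
t: 8.92
eef_pos: [0.4024, 0.2974, 0.2338]
tool_rot: [-0.0, 0.001, 1.0, -0.001]
contact_force: [-0.4, -0.4, -1.1]
gripper_width: 0.249
grasp_force: 59.0
tcp [0.4024 0.2974 0.2338] tilt 0.31 rms 0.0006 6560 x 0.325 0.3863 top z at grasp 0.2625 F [-0.4 -0.4 -1.1]
```

View pics/v4.png

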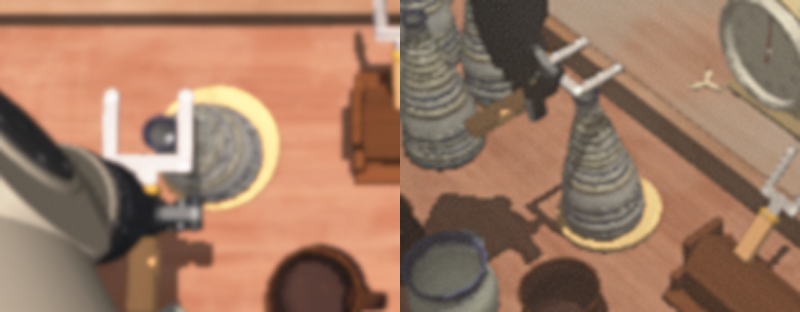

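Picture shows the fork level above the rim (top view: prongs at (110,125) and (185,125), rim at (160,132) in the crop). I'll measure fork versus rim.

Run:
```python
from h import *
np.set_printoptions(precision=4,suppress=True)
for n in ('top','scene'):
    P=np.load(n+'4.npy'); q=P.reshape(-1,3)
    f=q[(q[:,2]>.235)&(q[:,2]<.272)&(q[:,0]>.455)&(q[:,0]<.53)&(abs(q[:,1]-.298)<.05)]
    print(n,len(f),'min',f.min(0),'max',f.max(0),'z',np.median(f[:,2]))
    p=f[f[:,0]>.468]
    L=p[p[:,1]>.298];R=p[p[:,1]<.298]
    for s in (L,R): print('  prong',len(s),np.median(s,0),'y',s[:,1].min(),s[:,1].max(),'slope dy/dx, dz/dx',np.polyfit(s[:,0],s[:,1],1)[0],np.polyfit(s[:,0],s[:,2],1)[0])
    r=q[(q[:,2]>.195)&(q[:,2]<.225)&(abs(q[:,0]-.479)<.03)&(abs(q[:,1]-.298)<.03)]
    print('  rim',len(r),r.min(0),r.max(0),(r.min(0)+r.max(0))/2)
    for A,t in ((P,'now'),(np.load(n+'0.npy'),'start')):
        q=A.reshape(-1,3)
        for z0 in (.105,.13,.15):
            s=q[(abs(q[:,2]-z0)<.012)&(np.hypot(q[:,0]-.479,q[:,1]-.298)<.05)]
            # cone fit: r = a - b*(z-z0), b known .5*(97-46)/118
            from scipy.optimize import least_squares
            o=least_squares(lambda v:np.hypot(s[:,0]-v[0],s[:,1]-v[1])-(v[2]-.216*(s[:,2]-z0)),[.479,.298,.035],loss='soft_l1',f_scale=.002)
            print('  cone',t,z0,len(s),o.x)
```

```text
top 311 min [0.4556 0.2613 0.2522] max [0.51   0.3337 0.2626] z 0.25919449237986736
  prong 120 [0.4879 0.3275 0.2593] y 0.32219742336356455 0.3337124473356121 slope dy/dx, dz/dx 0.019147784206413956 0.0071046362960549515
  prong 119 [0.4885 0.2668 0.2592] y 0.26125885164476825 0.2728842962264695 slope dy/dx, dz/dx 0.02097950480457584 0.008355925918933731
  rim 142 [0.4628 0.2852 0.1953] [0.4951 0.316  0.2196] [0.479  0.3006 0.2074]
  cone now 0.105 246 [0.4816 0.2993 0.0394]
  cone now 0.13 184 [0.4811 0.299  0.0322]
  cone now 0.15 140 [0.4807 0.2995 0.0272]
  cone start 0.105 255 [0.4815 0.299  0.0394]
  cone start 0.13 198 [0.4811 0.2992 0.0323]
  cone start 0.15 190 [0.4808 0.2993 0.0271]
scene 137 min [0.4552 0.2598 0.2515] max [0.5091 0.3356 0.2628] z 0.2579944163964937
  prong 51 [0.4875 0.3259 0.2582] y 0.31980501216198953 0.33557415840669 slope dy/dx, dz/dx -0.007139526585616315 0.0023339589985035005
  prong 52 [0.4883 0.2648 0.2578] y 0.2604787801522026 0.2734333944421167 slope dy/dx, dz/dx 0.018318630961364407 -0.023727895326829083
  rim 80 [0.4611 0.2826 0.1955] [0.4917 0.3106 0.2182] [0.4764 0.2966 0.2069]
  cone now 0.105 222 [0.4799 0.2989 0.0391]
  cone now 0.13 176 [0.4792 0.2989 0.0318]
  cone now 0.15 157 [0.479  0.2984 0.0262]
  cone start 0.105 224 [0.4799 0.2984 0.0388]
  cone start 0.13 181 [0.4794 0.2987 0.0318]
  cone start 0.15 153 [0.4794 0.2988 0.0266]
```

```bash
python3 -m jog '[[-0.05,0.2,0,0],[-0.05,0.2,0.5,0],[-0.05,0.2,1,0],[-0.05,0.2,1.5,0],[-0.05,0.2,2,0],[-0.05,0.2,2.5,0],[-0.05,0.2,3,0],[-0.05,0.2,3.4,0],[-0.05,0.2,3.8,0],[-0.05,0.2,4.2,0],[-0.05,0.2,4.6,0],[-0.05,0.2,4.6,0],[-0.05,0.2,4.6,0],[-0.05,0.2,4.6,0],[-0.05,0.2,4.6,0],[-0.05,0.2,4.6,0]]'
python3 - <<'E'
from h import *
np.set_printoptions(precision=4,suppress=True)
from scipy.optimize import least_squares
tilt()
for n in ('top','scene'):
    c,P=cam(n); np.save(n+'5.npy',P); cv2.imwrite(f'pics/{n}5.png',c['pixels'][...,::-1])
    q=P.reshape(-1,3)
    f=q[(q[:,2]>.2)&(q[:,2]<.222)&(q[:,0]>.47)&(q[:,0]<.53)&(abs(q[:,1]-.299)<.045)&(abs(q[:,1]-.299)>.024)]
    L=np.median(f[f[:,1]>.299],0);R=np.median(f[f[:,1]<.299],0)
    print(n,L,R,'mid',(L+R)/2,'tip x',f[:,0].max(),'zslope',np.polyfit(f[:,0],f[:,2],1)[0],np.polyfit(f[:,1],f[:,2],1)[0])
    for z0 in (.13,.15):
        s=q[(abs(q[:,2]-z0)<.012)&(np.hypot(q[:,0]-.479,q[:,1]-.298)<.05)]
        o=least_squares(lambda v:np.hypot(s[:,0]-v[0],s[:,1]-v[1])-(v[2]-.216*(s[:,2]-z0)),[.479,.298,.035],loss='soft_l1',f_scale=.002); print('  cone',o.x)
a=cv2.imread('pics/top5.png')[155:235,160:260];b=cv2.imread('pics/scene5.png')[100:180,230:330]
cv2.imwrite('pics/v5.png',np.hstack([cv2.resize(a,(400,320),interpolation=2),cv2.resize(b,(400,320),interpolation=2)]))
E
```

```text
t: 10.4
eef_pos: [0.4029, 0.3004, 0.1886]
tool_rot: [0.0, 0.001, 1.0, 0.0]
contact_force: [-0.5, 0.4, -0.7]
gripper_width: 0.248
grasp_force: 59.0
tcp [0.4029 0.3004 0.1886] tilt 0.35 rms 0.0006 6549 x 0.3255 0.3869 top z at grasp 0.2173 F [-0.5  0.4 -0.7]
top [0.4914 0.3311 0.2141] [0.4894 0.269  0.2142] mid [0.4904 0.3001 0.2141] tip x 0.5091594569743645 zslope 0.004342677820923189 -0.003061926159250301
  cone [0.4811 0.2994 0.0325]
  cone [0.4806 0.2994 0.0272]
scene [0.4883 0.3292 0.2121] [0.4865 0.2677 0.2138] mid [0.4874 0.2984 0.2129] tip x 0.5090184694820834 zslope -0.0315310757544534 -0.017721016870306413
  cone [0.4793 0.2987 0.0318]
  cone [0.4792 0.2992 0.0267]
```

View pics/v5.png

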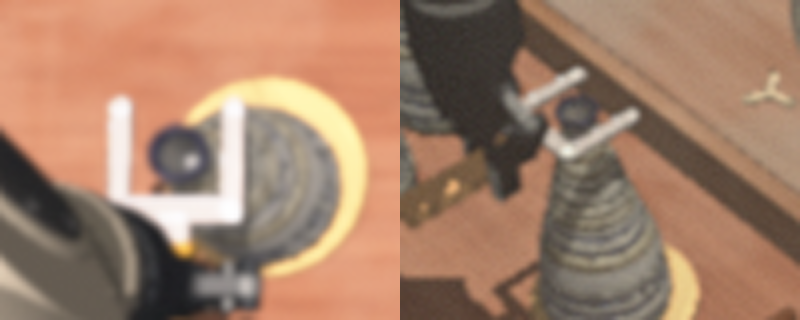

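The rim (180,152 in the crop) sits centred between the prongs (120 and 232). The gauge is level, there is no contact force, and the bottle has not moved.

```bash
python3 -m jog '[[0,0,0,0],[0,0,0,0],[0,0,0,0],[0,0,0,0],[0,0,0,0],[0,0,0,0]]' && python3 -c "
from station import bot
print(abs(bot.get_obs()['joint_vel']).max()); print(bot.hand_in())"
```

```text
t: 11.05
eef_pos: [0.4028, 0.3003, 0.1883]
tool_rot: [-0.0, 0.001, 1.0, 0.0]
contact_force: [-0.3, -0.5, -1.1]
gripper_width: 0.247
grasp_force: 59.0
0.0017919818712754804
the job is handed in; nothing more can be done
None
```

I handed the job in at 11 s: the gripper alone holds the wide gauge still around the bottle's rim, tilted about 0.4° and within about 1 mm of rim height and centre, with no measurable contact force; the verdict was not shown.

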